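# Put a slab under the swivel magnifier

### The arm

A 6-joint arm with a two-finger parallel gripper is mounted at the origin on a cart in front of the work surface, level with it; the furniture and walls round the work are solid. World frame = base frame: x ahead of the robot, y to its left, z up, the work surface at z = 0. Lengths are in m, angles in rad, forces in N, time in s.
With the tool pointing down it reaches from about 0.25 to 0.725 m from the base axis. Payload 9.7 kg.
Tool frame: the origin (TCP) lies on the centre line of the jaws, within the pads' length; the fingertips stand arm.tip_reach ahead of it and the grasp point (between the pads) lies 8 mm behind it (arm.tip_reach is the distance from the TCP to the fingertips, in m); z points along the fingers, y is the direction in which the jaws open and shut (so a half turn about z gives the same grasp; the last joint's range is limited). The gripper opens to 85 mm and grips with 20 to 120 N. Pads are 22 mm wide; open, the fingers measure 114 mm over their backs; the gripper's body (76 mm by 85 mm) begins 54 mm behind the grasp point. The pads swing forward as they close: fully open they stand 13 mm farther back than shut.
Start: joints at [-1.231, 0.087, 0.176, 1.66, 0, 1.571], TCP at [0.183, -0.519, 0.242] pointing down, gripper open.
Joint ranges: [-3.13, 3.13], [-0.85, 1.81], [-1.15, 1.24], [-2.2, 2.28], [-1.44, 1.52], [-3.14, 3.14]. Speed limits (rad/s): [2.22, 2.22, 2.57, 3.14, 3.14, 3.14].

### API

Orientations are given as a unit quaternion [w, x, y, z].
In Python, from bench import arm, eyes, workorder gives the robot as it stands.
- The arm moves only by the tool play_rows, never from a script. Its argument "commands" is a list that holds one entry, the list of rows, each a list of 7 numbers: the closure, from 0 (fully open) to 1 (shut), then the shift along the tool's x, y, z as a fraction of full scale, then the turn, a rotation vector about the tool's x, y, z as a fraction of full scale. In form: [[[claw, x, y, z, wx, wy, wz], ...]]. A call has 1 to 5 rows; each row shifts and turns the commanded pose from where the row before left it, along the tool's axes as they then stand; what a row does not reach is not made up. Full scale, the value 1, is 0.08 m for a shift and 10 degrees for a turn. A row lasts 1/8 s, in which the tool goes at most 62.5 mm and 10.7 degrees, less where a joint would pass 70% of its speed; a pose out of reach is approached as far as the arm can. A call with a number of a shift or a turn outside -1 to 1 is refused whole. A call with a gripper value outside its range is refused whole. The fingers move at their own pace and stop on an object; "grip_force" is the grip in N (left out, the last holds). Time passes only in rows, so rows that do not move let the fingers close. It gives the time, the measured TCP pose, the force and the opening at its end, in the units of the state.
- arm.sense(): the state, without advancing time (a new reading comes with each control period).
- eyes.snapshot(name): name is "scene" or "top"; returns (picture, depth): 400x640x3 uint8, red, green, blue; 400x640 float32, m along the optical axis (not along the pixel's ray), 0 where there is no reading.
- eyes.get_calibration(name): a dict with "mtx" (3x3 intrinsics, pixels), "k1" (the pictures are not rectified: a ray, as slopes to the right and down, at radius r is drawn at 1 + k1 r^2 times it, then the intrinsics apply), "R" (3x3) and "t" (3): a world point X has camera coordinates R X + t. Camera axes: x right, y down, z forward; pixel columns grow to the right and rows downward; lengths in m; the calibration is good to about 2 mm. A picture is of the moment at which its call begins. get_calibration takes no time and is no camera call.
- workorder.close_job(): hands the job in, once; it reports no verdict.
The state is a dict: "t": time; "q": joint angles; "qvel": joint speeds; "effort": joint torques, N m; "tool_pos": TCP position; "eef_rot": TCP orientation; "wrist_force": force on the tool from outside, world axes, zero at the start; "ft_torque": the same for the moment, N m; "grip_width": finger opening in m.
Only numpy, scipy, OpenCV 4.12 (cv2) and the standard library are available. Lean on these libraries where they do the work, as an engineer would, in place of code of your own. Each camera call takes 0.05 s, during which the arm holds its last target.

### The job

Take the shorter of the two stone slabs out of the sloped bin under the light bar, then set it down gently, not dropped, flat in the middle of the viewing stand's rubber pad, its length along the pad's. Then swing the magnifier round until its lens is centred over the slab, and let go. Leave the long slab where it lies in the bin and do not knock over the bottle in front.

Things in the scene. Friction and masses are not known exactly. Their poses are not given: they have to be found in the camera images.
- stone_bin: Fixed plywood bin on a dark steel frame. Origin on the table under its middle; x to its back, y left, z up. Its floor (160 mm along the slope, 204 mm wide inside) is lined with black rubber and rises 30 deg to the back; its top is 78 mm above the table at the middle. Walls 6 mm thick stand 35 mm above it (back 55). Two posts at the back (x = 90, y = -20 and 55 mm) carry the light bar.
- light_bar (a point): Middle of the underside of the light bar that hangs over the slabs, 288 mm above the table. The bar is 50 mm deep (bin's x), 160 mm wide (bin's y), 22 mm thick. It bars the way straight down: reach in from the front (the robot's side) with the tool tilted, square to the sloping floor.
- short_slab_center (a point): Centre (half-way up) of the shorter slab, loose rough pink stone, 64 mm long (own y) x 42 mm wide (own x) x 24 mm high (own z, normal to its flat underside), about 0.13 kg. It lies on the bin's floor with its length along the slope, left or right of the long one. Grasp it across its width.
- long_slab_center (a point): Centre (half-way up) of the longer slab, loose rough pink stone, 110 mm long (own y) x 39 mm wide (own x) x 30 mm high (own z). It lies beside the short one, lengths parallel, middles about 90 mm apart. Stays where it is (within 30 mm).
- pad_center (a point): Middle of the top of the black rubber pad on the fixed viewing stand: 100 mm along x, 70 mm along y, its top 16 mm above the table. x points to the magnifier's post (away from the robot), y left, z up.
- post_axis (a point): Point on the vertical swivel axis of the magnifier, at the top of the stand's post, 140 mm from the pad's middle along the pad's +x, 155 mm above the table. The hub on it reaches up to 185 mm.
- magnifier (a joint): Swivel of the magnifier's arm on its post, rad. 0: lens straight over the pad's middle; positive: swung to the stand's left (+y), clockwise from above; range -0.35 to 1.9. It starts at 1.05 to 1.5. Friction (about 0.12 N m) keeps it where it is left.
- lens_center (a point): Centre of the magnifier's lens: level black ring 100 mm across and 16 mm thick with a glass, at 140 mm from the post's axis, its underside 158 mm and top 174 mm above the table.
- magnifier_knob (a point): Grip point on the upright round black knob on the magnifier's arm, 70 mm from the post's axis, on the line from the post to the lens. The knob is 16 mm thick (19 mm at its cap) and stands from 171 to 215 mm above the table; this point is at 193 mm. The arm under it has its top at 171 mm. Pinch it from above, or push it sideways.
- bottle_center (a point): Centre of a white bottle, 44 mm across, 98 mm high, standing loose on the table in front of the bin. Must not be knocked over. z is up along the bottle.

How it is judged:
On the way:
1. the short slab lies flat in the middle of the pad, along it, and is released (horizontal distance between short_slab_center and pad_center below 0.02 m and z of short_slab_center in the frame of pad_center below 0.02 m and angle between short_slab_center's own z axis and vertical below 0.2 rad and angle between the y axis of short_slab_center and the x axis of pad_center, either way round below 0.35 rad and contact force between the fingers and short_slab below 0.1 N), for 0.2 s.
At the end, for the whole second after the job is handed in: Short slab at rest, flat (11 deg), within 20 mm of the pad's middle, its length within 20 deg of the pad's; lens still, its centre within 25 mm of the slab's seen from above; long slab within 30 mm of where it lay; bottle upright (17 deg) (horizontal distance between short_slab_center and pad_center below 0.02 m and z of short_slab_center in the frame of pad_center below 0.02 m and angle between short_slab_center's own z axis and vertical below 0.2 rad and angle between the y axis of short_slab_center and the x axis of pad_center, either way round below 0.35 rad and linear speed of short_slab below 0.02 m/s and horizontal distance between lens_center and short_slab_center below 0.025 m and velocity of joint magnifier between -0.05 and 0.05 rad/s and distance of long_slab_center from where it was at the start of the episode below 0.03 m and angle between bottle_center's own z axis and vertical below 0.3 rad); the robot touches nothing.
It fails at once if the short slab is dropped or slammed on the pad: faster than 0.5 m/s within 60 mm of the pad's middle and less than 80 mm above it (horizontal distance between short_slab_center and pad_center below 0.06 m and z of short_slab_center in the frame of pad_center below 0.08 m and linear speed of short_slab above 0.5 m/s).
It fails at once if the long slab is moved more than 30 mm (distance of long_slab_center from where it was at the start of the episode above 0.03 m).
It fails at once if the bottle is knocked over (angle between bottle_center's own z axis and vertical above 0.5 rad).
It also fails if it takes over 48 s, if anything falls off the work surface, if the arm or the gripper's body presses on something with over 40 N, if the wrist force passes 120 N, or if a joint passes its speed limit or range.

## Working session

There is one attempt and no reset: what is moved stays moved. The work goes in short steps, Python scripts to look and compute and a tool call to move; the robot and the scene stay as the last step left them, time stands still between calls to the robot, and variables do not carry over. Pictures are saved under pics/ and viewed, and the job is handed in when it is done.

Besides the shell and the picture viewer there is one more tool, called after "Request:" as name([rows], argument=value, ...), one row to a line, values as JSON. play_rows: Moves the arm, as the interface text tells. Its arguments: {"type":"object","properties":{"commands":{"type":"array"},"grip_force":{"type":"number"}},"required":["commands"]}

```bash
ls; mkdir -p pics; python3 - <<'E'
from bench import arm, eyes, workorder
import cv2,numpy as np
print(arm.sense()); print(arm.tip_reach)
for n in ("scene","top"):
    p,d=eyes.snapshot(n); cv2.imwrite(f"pics/{n}0.png",p[:,:,::-1]); np.savez(f"pics/{n}0.npz",p=p,d=d)
    print(n,eyes.get_calibration(n))
E
```

```text
pics
{'t': 0.0, 'q': array([-1.23095944e+00,  8.74679131e-02,  1.75115278e-01,  1.65981352e+00,
        1.42994847e-05,  1.57078585e+00]), 'qvel': array([-0.00146433, -0.00091271,  0.00259814, -0.00070235, -0.00089154,
       -0.00105977]), 'effort': array([ 7.68005848e-04, -5.20386279e+01,  4.64799678e+01,  1.64172985e-02,
        8.34636603e-05,  7.74650488e-06]), 'tool_pos': array([ 0.18326167, -0.51833056,  0.24156908]), 'eef_rot': array([-6.76261525e-04,  9.85597445e-01,  1.69107086e-01, -1.08770277e-04]), 'wrist_force': array([-0.32180669,  0.28254041,  0.05034775]), 'ft_torque': array([ 0.08080027, -0.00321103, -0.00591278]), 'grip_width': 0.08519023961350779}
0.011
scene {'mtx': array([[516.50323265,   0.        , 328.90553702],
       [  0.        , 516.50323265, 206.74305259],
       [  0.        ,   0.        ,   1.        ]]), 'k1': -0.08996704534625738, 'R': array([[ 0.85257249, -0.52224692, -0.01945029],
       [-0.23281021, -0.34621744, -0.9088085 ],
       [ 0.46788841,  0.77935335, -0.41675987]]), 't': array([-0.52298443,  0.16995946,  1.14843028])}
top {'mtx': array([[453.93983116,   0.        , 320.51237862],
       [  0.        , 453.93983116, 186.4130082 ],
       [  0.        ,   0.        ,   1.        ]]), 'k1': -0.08614644364452613, 'R': array([[-0.02761612, -0.99927602,  0.02616824],
       [-0.99880641,  0.02652916, -0.0410116 ],
       [ 0.04028768, -0.02726959, -0.99881594]]), 't': array([-0.3245184 ,  0.43897995,  1.01491782])}
```

View pics/scene0.png

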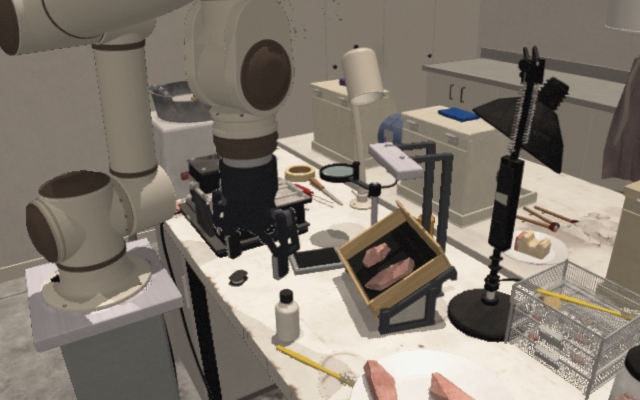

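View pics/top0.png

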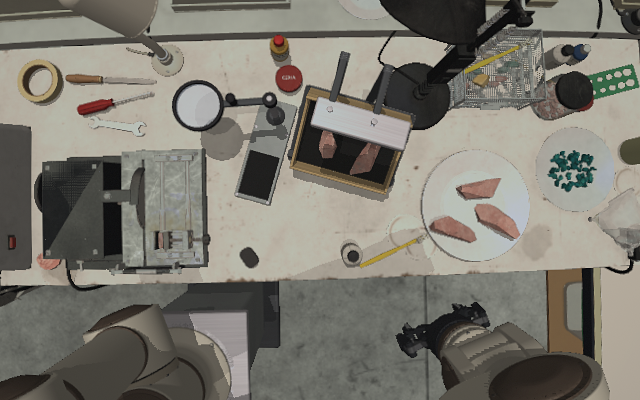

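The scene image shows the bin around (395,265), with the stand and pad left of it, the magnifier and the bottle at (287,318). The top image shows the bin at (355,140), the pad at (258,175), the lens at (198,104), the post at (272,110) and the bottle at (352,255). Next I'll measure.

```bash
cat > h.py <<'E'
import numpy as np, cv2
from bench import arm, eyes, workorder
from scipy.spatial.transform import Rotation as Ro
def load(f):
    z=np.load(f); return z['p'],z['d']
def cloud(n,d):
    c=eyes.get_calibration(n); K=c['mtx'];h,w=d.shape
    u,v=np.meshgrid(np.arange(w),np.arange(h))
    pts=np.stack([u,v],-1).reshape(-1,1,2).astype(float)
    s=cv2.undistortPoints(pts,K,np.array([c['k1'],0,0,0.])).reshape(h,w,2)
    X=np.concatenate([s*d[...,None],d[...,None]],-1)
    W=(X-c['t'])@c['R']; W[d==0]=np.nan
    return W
def ray(n,u,v):
    c=eyes.get_calibration(n)
    s=cv2.undistortPoints(np.array([[[u,v]]],float),c['mtx'],np.array([c['k1'],0,0,0.])).ravel()
    return -c['R'].T@c['t'], c['R'].T@np.array([s[0],s[1],1])
def atz(n,u,v,z):
    o,d=ray(n,u,v); return o+d*(z-o[2])/d[2]
def proj(n,X):
    c=eyes.get_calibration(n); 
    r=cv2.projectPoints(np.atleast_2d(X).astype(float),cv2.Rodrigues(c['R'])[0],c['t'],c['mtx'],np.array([c['k1'],0,0,0.]))[0]
    return r.reshape(-1,2)
E
python3 - <<'E'
from h import *
p,d=load('pics/top0.npz'); W=cloud('top',d)
for u,v in [(258,175),(198,104),(272,100),(272,115),(352,250),(328,145),(364,157),(360,130),(345,165),(250,130),(350,230),(240,225)]: print(u,v,W[v,u].round(4))
c=p[70:220,180:430]; cv2.imwrite('pics/t1.png',cv2.resize(c,(800,480),interpolation=cv2.INTER_CUBIC)[:,:,::-1])
p,d=load('pics/scene0.npz')
c=p[130:350,240:460]; cv2.imwrite('pics/s1.png',cv2.resize(c,(600,600),interpolation=cv2.INTER_CUBIC)[:,:,::-1])
E
```

```text
258 175 [ 0.4593 -0.196   0.0175]
198 104 [ 0.5901 -0.0987  0.1686]
272 100 [ 0.5907 -0.2436  0.1826]
272 115 [ 0.5882 -0.2331  0.0516]
352 250 [ 0.2909 -0.3975  0.078 ]
328 145 [ 0.5136 -0.3523  0.0911]
364 157 [ 0.4866 -0.4276  0.0901]
360 130 [ 0.5081 -0.3949  0.3103]
345 165 [ 0.4743 -0.3904  0.0479]
250 130 [ 0.5647 -0.1779  0.0012]
350 230 [ 0.3289 -0.4014  0.001 ]
240 225 [ 0.3473 -0.1504  0.    ]
```

View pics/t1.png

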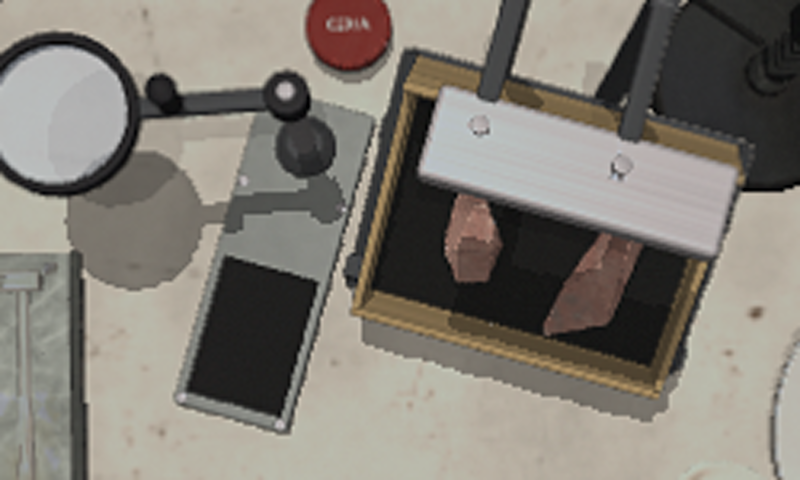

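View pics/s1.png

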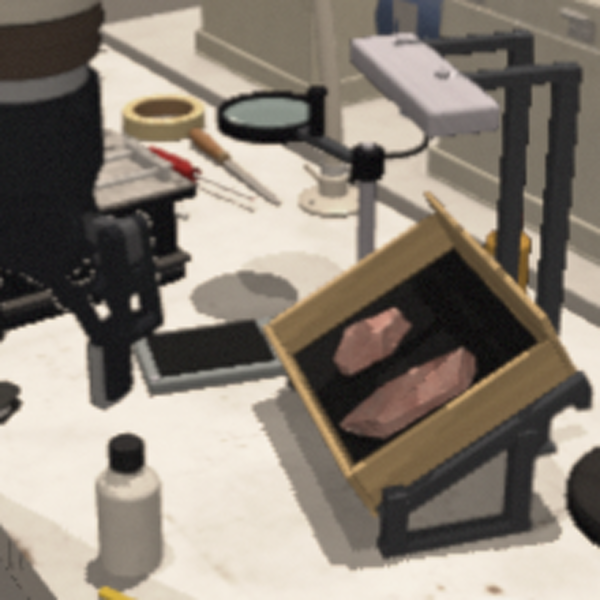

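```bash
cat > fit.py <<'E'
from h import *
from scipy.optimize import least_squares
Wt=cloud('top',load('pics/top0.npz')[1]); Ws=cloud('scene',load('pics/scene0.npz')[1])
def T(u,v): return (u/3.2+180-.35,v/3.2+70-.35)
def S(u,v): k=600/220; return (u/k+240-.3,v/k+130-.3)
def rot(a): return np.array([[np.cos(a),-np.sin(a),0],[np.sin(a),np.cos(a),0],[0,0,1]])
# pad
pc=np.array([[.05,.035,.016],[.05,-.035,.016],[-.05,-.035,.016],[-.05,.035,.016]])
pt=np.array([T(227,256),T(318,282),T(280,417),T(188,390)])
f=lambda p:(proj('top',pc@rot(p[2]).T+[p[0],p[1],0])-pt).ravel()
r=least_squares(f,[.46,-.2,-.3]);print('pad',r.x,f(r.x).round(1)); P=r.x
post=rot(P[2])@[.14,0,0]+[P[0],P[1],.155]; print('post',post, proj('top',post+[0,0,.03]),T(287,90),proj('scene',post+[0,0,.03]),S(368,148))
for th in [1.05,1.2,1.35,1.5]:
    l=post+.14*np.array([np.cos(P[2]+np.pi-th),np.sin(P[2]+np.pi-th),0])+[0,0,.019]
    print(th,l,proj('top',l),'meas',T(62,113))
# bin
s=np.array([np.cos(np.pi/6),0,.5]);n=np.array([-.5,0,np.cos(np.pi/6)])
def B(a,y,h): return np.array([0,0,.078])+a*s+[0,y,0]+h*n
bc=np.array([B(-.086,.108,.035),B(-.086,-.108,.035),[0,0,.310]])
obs=[('top',B(-.086,.108,.035),T(353,313)),('top',B(-.086,-.108,.035),T(657,395)),
('scene',B(-.086,.108,.035),S(268,328)),('scene',B(-.086,-.108,.035),S(375,505))]
f=lambda p:np.array([proj(c,X@rot(p[2]).T+[p[0],p[1],0])[0]-m for c,X,m in obs]).ravel()
r=least_squares(f,[.5,-.4,-.27]);print('bin',r.x,f(r.x).round(1)); b=r.x
np.savez('fit.npz',P=P,b=b)
Rb=rot(b[2]); lb=None
for n_,W,f_ in (('top',Wt,'pics/top0.npz'),('scene',Ws,'pics/scene0.npz')):
    p=load(f_)[0].astype(int)
    L=(W-[b[0],b[1],0])@Rb; L[...,2]-=.078
    a=L@s;h=L@n;y=L[...,1]
    ins=(abs(a)<.075)&(abs(y)<.097)&(h>-.02)&(h<.05)
    pink=ins&(p[...,0]-p[...,2]>18)&(p[...,0]-p[...,1]>p[...,1]-p[...,2]+8)&(h>.003)
    fl=ins&(p.max(-1)<45)
    A=np.c_[a[fl],y[fl],np.ones(fl.sum())]
    print(n_,'floor n',fl.sum(),'med h',np.median(h[fl]),'slopes',np.linalg.lstsq(A,h[fl],rcond=None)[0])
    k,lab,st,ce=cv2.connectedComponentsWithStats(pink.astype(np.uint8))
    for i in range(1,k):
        if st[i,4]<40: continue
        m=lab==i; q=np.c_[a[m],y[m]]
        rect=cv2.minAreaRect((q*1000).astype(np.float32))
        print(n_,st[i],'a',np.percentile(a[m],[1,50,99]).round(3),'y',np.percentile(y[m],[1,50,99]).round(3),'h',np.percentile(h[m],[2,50,98]).round(3),np.round(rect[0],1),np.round(rect[1],1),rect[2])
    # light bar
    m=(W[...,2]>.297)&(W[...,2]<.325)&(W[...,0]>.4)&(W[...,0]<.65)&(abs(W[...,1]+.4)<.12)
    q=L[m]; rect=cv2.minAreaRect((q[:,:2]*1000).astype(np.float32)); print('bar in bin',rect,np.median(W[m][:,2]))
    m=(W[...,2]>.02)&(W[...,2]<.12)&(W[...,0]>.22)&(W[...,0]<.36)&(abs(W[...,1]+.39)<.06)
    print('bottle',np.median(W[m],0),W[m].min(0),W[m].max(0))
E
python3 fit.py
```

```text
pad [ 0.46012381 -0.19761621 -0.3028456 ] [-0.5 -0.4  0.8 -0.1  0.4  0.3 -0.7  0.2]
post [ 0.59375265 -0.23936946  0.155     ] [[269.63477994  98.18362593]] (269.3375, 97.775) [[375.35324383 182.98402856]] (374.6333333333333, 183.96666666666667)
1.05 [ 0.56348055 -0.1026815   0.174     ] [[199.51824703 116.96625444]] meas (199.025, 104.9625)
1.2 [ 0.58424687 -0.09969255  0.174     ] [[197.88198363 106.37201985]] meas (199.025, 104.9625)
1.35 [ 0.60522667 -0.09984044  0.174     ] [[197.87682608  95.66533948]] meas (199.025, 104.9625)
1.5 [ 0.62594878 -0.10312186  0.174     ] [[199.49421103  85.0874525 ]] meas (199.025, 104.9625)
bin [ 0.53001834 -0.40375356 -0.26374643] [ 2.4  0.4  4.7 -1.6  0.   1.1 -4.  -8.2]
top floor n 2003 med h 0.0034784780779418835 slopes [-0.00080295 -0.01564131  0.00357165]
top [319 131  18  27 367] a [-0.051 -0.019  0.007] y [0.029 0.048 0.064] h [0.012 0.023 0.027] [-21.8  47.4] [59.8 36.1] 22.58920669555664
top [350 143  31  31 512] a [-0.072 -0.029  0.008] y [-0.059 -0.039 -0.016] h [0.015 0.027 0.034] [-33.2 -39. ] [38.6 89. ] 81.67320251464844
bar in bi
[... 175 characters left out ...]
5953425 -0.42000879  0.02389677] [ 0.30168855 -0.37653831  0.10107419]
scene floor n 1856 med h 0.004206384088703331 slopes [-0.00285058 -0.01191781  0.00454756]
scene [362 242  29  25 411] a [-0.055 -0.025  0.007] y [0.028 0.04  0.088] h [0.003 0.02  0.028] [-22.   57.6] [68.8 63.6] 76.91258239746094
scene [366 258  49  33 770] a [-0.072 -0.024  0.024] y [-0.061 -0.051 -0.012] h [0.006 0.025 0.034] [-23.9 -26.9] [ 65.4 104.1] 81.991943359375
bar in bin ((27.84210205078125, 2.3633956909179688), (160.16055297851562, 135.83856201171875), 88.98097229003906) 0.3099921481471276
bottle [ 0.27374145 -0.41153903  0.06243933] [ 0.25691622 -0.42368445  0.02003581] [ 0.3012179  -0.38187671  0.09998345]
```

```bash
cat > fit2.py <<'E'
from h import *
from scipy.optimize import least_squares
P=np.load('fit.npz')['P']; b=np.load('fit.npz')['b']
def rot(a): return np.array([[np.cos(a),-np.sin(a),0],[np.sin(a),np.cos(a),0],[0,0,1]])
s=np.array([np.cos(np.pi/6),0,.5]);n=np.array([-.5,0,np.cos(np.pi/6)])
D={c:(load(f'pics/{c}0.npz')[0].astype(int),cloud(c,load(f'pics/{c}0.npz')[1])) for c in('top','scene')}
def loc(W,b):
    L=(W-[b[0],b[1],.078])@rot(b[2]); return L@s,L[...,1],L@n
for it in range(6):
    F=[];Wl=[]
    for c,(p,W) in D.items():
        a,y,h=loc(W,b)
        fl=(abs(a)<.07)&(abs(y)<.095)&(abs(h)<.008)&(p.max(-1)<45); F.append(W[fl])
        # side wall inner faces
        br=(p[...,0]-p[...,2]>25)&(p[...,1]>50)
        Wl.append(W[(abs(a)<.07)&(h>.006)&(h<.032)&(abs(abs(y)-.102)<.012)&br])
    f=lambda q:np.r_[np.concatenate([loc(x,q)[2]/np.sqrt(len(x)) for x in F]),np.concatenate([np.minimum(abs(abs(loc(x,q)[1])-.102),abs(abs(loc(x,q)[1])-.108))/np.sqrt(len(x)+1) for x in Wl])]
    b=least_squares(f,b,loss='soft_l1',f_scale=1e-4).x
    print(b,[len(x) for x in F],[len(x) for x in Wl])
np.savez('fit2.npz',P=P,b=b)
def B(a,y,h): return rot(b[2])@(np.array([0,0,.078])+a*s+[0,y,0]+h*n)+[b[0],b[1],0]
for c,(x0,y0,x1,y1) in (('top',(280,70,430,210)),('scene',(330,130,460,340))):
    k=4 if c=='top' else 2.8
    im=cv2.resize(D[c][0].astype(np.uint8)[y0:y1,x0:x1],None,fx=k,fy=k,interpolation=cv2.INTER_CUBIC)[:,:,::-1].copy()
    def ln(X,col):
        q=((proj(c,np.array(X))-[x0,y0]+.5)*k).astype(int); cv2.polylines(im,[q],True,col,1)
    ln([B(-.08,.102,0),B(-.08,-.102,0),B(.08,-.102,0),B(.08,.102,0)],(0,255,0))
    ln([B(-.086,.108,.035),B(-.086,-.108,.035),B(.086,-.108,.035),B(.086,.108,.035)],(255,255,0))
    cv2.imwrite(f'pics/ov_{c}.png',im)
    p,W=D[c]; a,y,h=loc(W,b)
    pink=(abs(a)<.079)&(abs(y)<.1)&(h>.003)&(h<.045)&(p[...,0]-p[...,2]>18)&(p[...,0]-p[...,1]>p[...,1]-p[...,2]+8)
    kk,lab,st,ce=cv2.connectedComponentsWithStats(pink.astype(np.uint8))
    for i in range(1,kk):
        if st[i,4]<100: continue
        m=lab==i; rect=cv2.minAreaRect((np.c_[a[m],y[m]]*1000).astype(np.float32))
        print(c,st[i],'a',np.percentile(a[m],[1,50,99]).round(3),'y',np.percentile(y[m],[1,50,99]).round(3),'h',np.percentile(h[m],[2,50,98]).round(3),np.round(rect[0],1),np.round(rect[1],1),rect[2])
        np.save(f'slab_{c}_{i}.npy',np.c_[a[m],y[m],h[m]])
    m=(W[...,2]>.305)&(W[...,2]<.315)&(W[...,0]>.4)&(W[...,0]<.65)&(abs(W[...,1]+.4)<.12)
    L=(W[m]-[b[0],b[1],0])@rot(b[2]); print('bar',np.percentile(L,[2,50,98],axis=0).round(3).tolist())
E
python3 fit2.py
```

```text
[ 0.52226974 -0.40090721 -0.29775637] [1775, 1686] [81, 1442]
[ 0.52227201 -0.40068704 -0.29877274] [2005, 1663] [112, 1449]
[ 0.52227228 -0.40067123 -0.29905007] [2007, 1664] [111, 1453]
[ 0.52227221 -0.40067866 -0.298947  ] [2006, 1664] [110, 1454]
[ 0.52227311 -0.40067158 -0.2990312 ] [2006, 1664] [111, 1454]
[ 0.5222722  -0.40067867 -0.29894752] [2006, 1664] [110, 1454]
top [319 131  18  27 366] a [-0.045 -0.013  0.012] y [0.027 0.046 0.063] h [0.009 0.019 0.024] [-15.9  45.4] [59.6 35.8] 20.724746704101562
top [350 143  31  32 513] a [-0.065 -0.021  0.017] y [-0.061 -0.041 -0.019] h [0.01  0.022 0.029] [-25.7 -41. ] [38.6 90.9] 83.22132110595703
bar [[-0.028, -0.072, 0.307], [0.002, 0.004, 0.311], [0.097, 0.079, 0.313]]
scene [362 243  27  24 368] a [-0.05  -0.019  0.011] y [0.026 0.039 0.058] h [0.004 0.017 0.024] [-18.7  42.7] [64.4 37.6] 0.8411835432052612
scene [365 258  49  32 744] a [-0.066 -0.016  0.032] y [-0.062 -0.052 -0.02 ] h [0.005 0.02  0.029] [-19.2 -42. ] [ 39.3 107.5] 82.06838989257812
bar [[-0.03, -0.076, 0.305], [0.002, -0.014, 0.311], [0.097, 0.075, 0.312]]
```

View pics/ov_top.png

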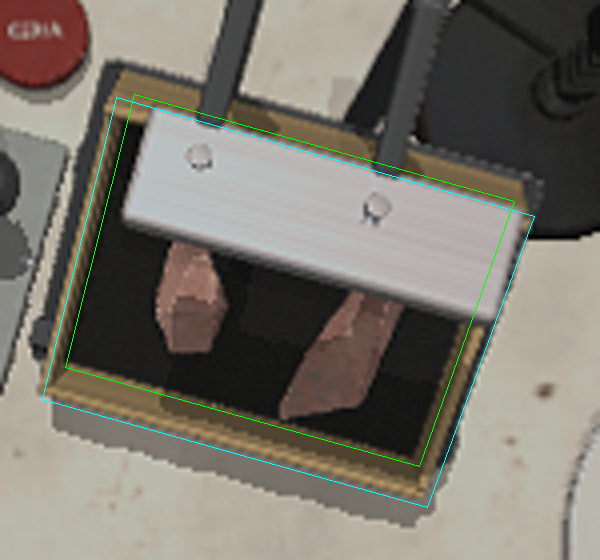

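View pics/ov_scene.png

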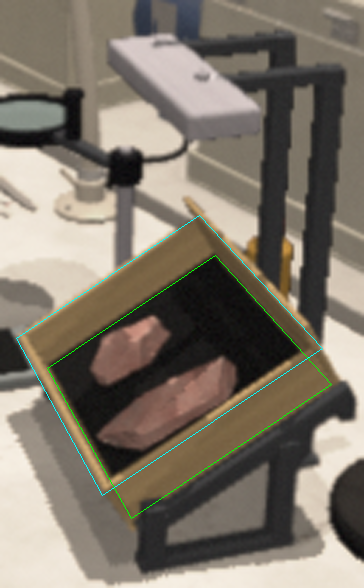

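```bash
cat >> h.py <<'E'
from scipy.linalg import logm,expm
def rotz(a): return np.array([[np.cos(a),-np.sin(a),0],[np.sin(a),np.cos(a),0],[0,0,1]])
s_=np.array([np.cos(np.pi/6),0,.5]);n_=np.array([-.5,0,np.cos(np.pi/6)])
_f=np.load('fit2.npz'); PAD=_f['P']; BIN=_f['b']
def B(a,y,h): return rotz(BIN[2])@(np.array([0,0,.078])+a*s_+[0,y,0]+h*n_)+[BIN[0],BIN[1],0]
POST=rotz(PAD[2])@[.14,0,0]+[PAD[0],PAD[1],0]
def knob(th,z=.2,r=.07):
    a=PAD[2]+np.pi-th; return np.array([POST[0]+r*np.cos(a),POST[1]+r*np.sin(a),z])
def Rbin(yaw=0):  # tool square to bin floor, tool x up the slope, yaw about the normal
    return rotz(BIN[2])@np.c_[s_,[0,-1,0],-n_]@rotz(-yaw)
def Rdown(yaw): return rotz(yaw)@np.diag([1.,-1,-1])
def cur():
    q=arm.sense(); w=q['eef_rot']; return q['tool_pos'],Ro.from_quat([w[1],w[2],w[3],w[0]]).as_matrix(),q
def plan(p,R,N,p0=None,R0=None):
    if p0 is None: p0,R0,q=cur()
    A=np.eye(4);A[:3,:3]=R0;A[:3,3]=p0
    T=np.eye(4);T[:3,:3]=R;T[:3,3]=p
    D=expm(np.real(logm(np.linalg.inv(A)@T))/N)
    sh=D[:3,3]/.08; tu=np.degrees(Ro.from_matrix(D[:3,:3]).as_rotvec())/10
    print(N,'rows of',np.r_[sh,tu].round(3).tolist(),'mm/row',(80*np.linalg.norm(sh)).round(1),'deg/row',(10*np.linalg.norm(tu)).round(2))
    for i in range(N+1): 
        if i in(N//4,N//2,3*N//4): print('   via',(A@np.linalg.matrix_power(D,i))[:3,3].round(3))
def st():
    p,R,q=cur(); print('t',round(q['t'],2),'p',p.round(4),'q',q['q'].round(2),'F',q['wrist_force'].round(1),'w',round(q['grip_width'],4))
E
python3 - <<'E'
from h import *
A=np.load('slab_top_1.npy') if 0 else None
import glob; print(glob.glob('slab_*'))
sh=[];lo=[]
for f in glob.glob('slab_*'):
    x=np.load(f); (sh if np.median(x[:,1])>0 else lo).append(x)
for nme,x in(('short',np.vstack(sh)),('long',np.vstack(lo))):
    r=cv2.minAreaRect((x[:,:2]*1000).astype(np.float32)); print(nme,r)
    for lo_,hi in((0.003,.008),(.008,.012),(.012,.016),(.016,.02),(.02,.026)):
        m=(x[:,2]>lo_)&(x[:,2]<=hi); print(lo_,m.sum(), np.percentile(x[m],[2,98],axis=0)[:,:2].round(3).tolist() if m.sum() else '')
    if nme=='short':
        im=np.full((400,500,3),255,np.uint8)
        for src,col in zip(sh,((255,0,0),(0,0,255))):
            for a,y,h in src: cv2.circle(im,(int(250-(y-.045)*4000),int(200-(a+.018)*4000)),2,tuple(int(c*(.3+h/.035)) if c else 0 for c in col),-1)
        cv2.imwrite('pics/slab.png',im)
p=B(-.018,.044,.014+.14); print('pre',p,'bin yaw',BIN[2]); plan(p,Rbin(),9)
E
```

```text
['slab_scene_2.npy', 'slab_scene_1.npy', 'slab_top_1.npy', 'slab_top_2.npy']
short ((-18.144302368164062, 43.378448486328125), (65.11418151855469, 38.84031295776367), 3.7351341247558594)
0.003 36 [[-0.05, 0.027], [0.013, 0.063]]
0.008 80 [[-0.049, 0.026], [0.011, 0.063]]
0.012 123 [[-0.048, 0.026], [0.012, 0.061]]
0.016 201 [[-0.041, 0.029], [0.011, 0.061]]
0.02 294 [[-0.032, 0.031], [0.01, 0.058]]
long ((-19.20767593383789, -41.95896530151367), (39.250064849853516, 107.4715347290039), 82.06838989257812)
0.003 72 [[-0.065, -0.06], [0.031, -0.027]]
0.008 90 [[-0.069, -0.061], [0.032, -0.017]]
0.012 154 [[-0.064, -0.062], [0.03, -0.019]]
0.016 244 [[-0.056, -0.061], [0.024, -0.021]]
0.02 468 [[-0.047, -0.06], [0.024, -0.028]]
pre [ 0.44674896 -0.33136155  0.20236791] bin yaw -0.2989475207832048
9 rows of [0.369, -0.245, 0.137, -0.107, 0.322, 0.397] mm/row 37.1 deg/row 5.22
   via [ 0.228 -0.463  0.221]
   via [ 0.283 -0.415  0.207]
   via [ 0.345 -0.375  0.199]
```

View pics/slab.png

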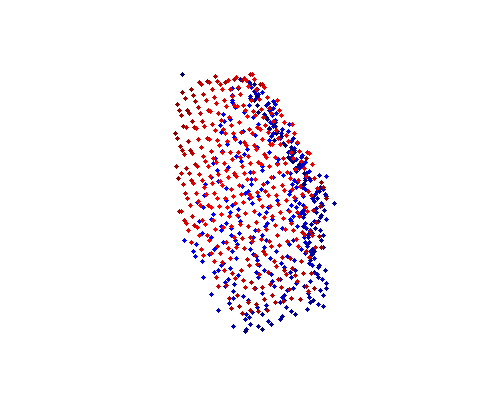

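```bash
python3 - <<'E'
from h import *
import glob
x=np.vstack([v for v in map(np.load,glob.glob('slab_*')) if np.median(v[:,1])>0])
y=np.vstack([v for v in map(np.load,glob.glob('slab_*')) if np.median(v[:,1])<0])
for d in range(-16,21,4):
    c,s=np.cos(np.radians(d)),np.sin(np.radians(d)); o=[]
    for v in (x,y):
        e=v[:,:2]@np.array([[c,-s],[s,c]]); o+=[np.ptp(np.percentile(e,[.5,99.5],axis=0),axis=0).round(4)]
    print(d,o)
for a in np.arange(-.048,.014,.006):
    m=abs(x[:,0]-a)<.004; print(a.round(3),np.percentile(x[m,1],[1,99]).round(4),x[m,2].max().round(3))
E
```

```text
-16 [array([0.0587, 0.0465]), array([0.1037, 0.038 ])]
-12 [array([0.0599, 0.0442]), array([0.1035, 0.0374])]
-8 [array([0.061 , 0.0417]), array([0.1026, 0.0376])]
-4 [array([0.0617, 0.0392]), array([0.1015, 0.0391])]
0 [array([0.0623, 0.0369]), array([0.0999, 0.0436])]
4 [array([0.0623, 0.0362]), array([0.098 , 0.0488])]
8 [array([0.0624, 0.0359]), array([0.0958, 0.0538])]
12 [array([0.0622, 0.0356]), array([0.093 , 0.0584])]
16 [array([0.062 , 0.0357]), array([0.0899, 0.063 ])]
20 [array([0.062 , 0.0358]), array([0.0866, 0.0671])]
-0.048 [0.0269 0.0519] 0.017
-0.042 [0.0259 0.0535] 0.019
-0.036 [0.0262 0.0571] 0.022
-0.03 [0.0267 0.0597] 0.023
-0.024 [0.0264 0.062 ] 0.025
-0.018 [0.026  0.0619] 0.026
-0.012 [0.0266 0.0628] 0.025
-0.006 [0.0302 0.063 ] 0.025
-0.0 [0.0332 0.0631] 0.024
0.006 [0.0375 0.0628] 0.025
0.012 [0.0415 0.0619] 0.024
```

Request:
play_rows([
  [[0.35,0.37,-0.245,0.08,-0.107,0.322,0.397],[0.35,0.37,-0.245,0.08,-0.107,0.322,0.397],[0.35,0.37,-0.245,0.1,-0.107,0.322,0.397],[0.35,0.37,-0.245,0.1,-0.107,0.322,0.397],[0.35,0.37,-0.245,0.1,-0.107,0.322,0.397]],
], grip_force=40)

```text
t: 0.72
tool_pos: [0.3121, -0.3929, 0.2199]
eef_rot: [0.022, 0.989, -0.006, 0.146]
wrist_force: [-0.1, -0.5, 0.5]
grip_width: 0.0554
```

```bash
python3 - <<'E'
from h import *
st(); plan(B(-.02,.0445,.014+.12),Rbin(),5)
E
```

```text
t 0.72 p [ 0.3121 -0.3929  0.2199] q [-1.02 -0.24 -0.2   1.41  0.22  2.15] F [-0.1 -0.5  0.5] w 0.0554
5 rows of [0.28, -0.198, 0.204, -0.085, 0.256, 0.315] mm/row 31.9 deg/row 4.14
   via [ 0.338 -0.378  0.21 ]
   via [ 0.366 -0.364  0.202]
   via [ 0.395 -0.352  0.194]
```

Request:
play_rows([
  [[0.28,0.28,-0.198,0.204,-0.085,0.256,0.315],[0.28,0.28,-0.198,0.204,-0.085,0.256,0.315],[0.28,0.28,-0.198,0.204,-0.085,0.256,0.315],[0.28,0.28,-0.198,0.204,-0.085,0.256,0.315],[0.28,0.28,-0.198,0.204,-0.085,0.256,0.315]],
])

```text
t: 1.35
tool_pos: [0.4548, -0.3334, 0.1839]
eef_rot: [0.039, 0.955, -0.144, 0.256]
wrist_force: [-0.1, -1.3, -0.8]
grip_width: 0.0615
```

Request:
play_rows([
  [[0.28,0,0,0,0,0,0],[0.28,0,0,0,0,0,0]],
])

```text
t: 1.6
tool_pos: [0.4537, -0.334, 0.1844]
eef_rot: [0.039, 0.956, -0.142, 0.255]
wrist_force: [-0.2, 0.6, 0.1]
grip_width: 0.0617
```

```bash
python3 - <<'E'
from h import *
st(); plan(B(-.02,.0445,.014+.12),Rbin(),1);plan(B(-.02,.0445,.014+.04),Rbin(),4)
p,d=eyes.snapshot('scene'); cv2.imwrite('pics/s2.png',cv2.resize(p[100:350,230:480],(600,600))[:,:,::-1])
E
```

```text
t 1.6 p [ 0.4537 -0.334   0.1844] q [-0.74 -0.36 -0.44  1.02  0.21  2.75] F [-0.2  0.6  0.1] w 0.0617
1 rows of [0.007, -0.012, 0.009, -0.001, 0.01, 0.021] mm/row 1.3 deg/row 0.23
   via [ 0.454 -0.334  0.184]
4 rows of [0.002, -0.003, 0.252, -0.0, 0.002, 0.005] mm/row 20.2 deg/row 0.06
   via [ 0.464 -0.337  0.167]
   via [ 0.473 -0.34   0.15 ]
   via [ 0.483 -0.342  0.132]
```

View pics/s2.png

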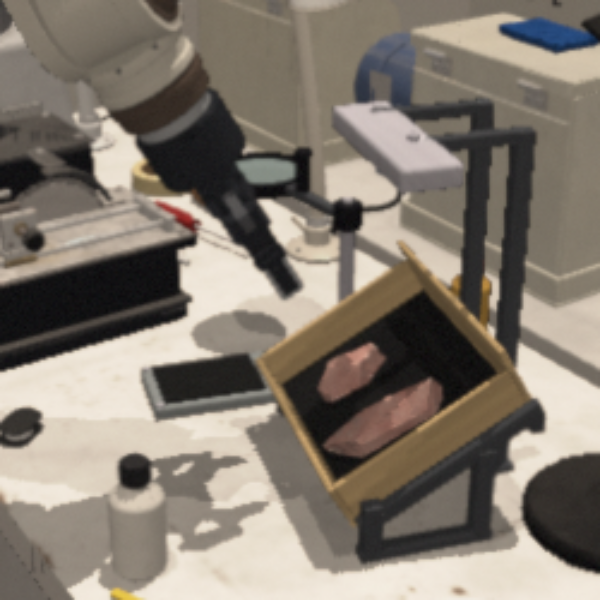

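The image shows the gripper at (265,240), lined up above the short slab at (352,372) and clear of the light bar. I'll descend along the tool axis.

Request:
play_rows([
  [[0.28,0.004,-0.006,0.3,0,0.005,0.01],[0.28,0.003,-0.005,0.3,0,0.005,0.01],[0.28,0,0,0.3,0,0,0],[0.28,0,0,0.2,0,0,0],[0.28,0,0,0,0,0,0]],
])

```text
t: 2.28
tool_pos: [0.4964, -0.3464, 0.1074]
eef_rot: [0.038, 0.955, -0.144, 0.255]
wrist_force: [0.2, 0.2, -0.6]
grip_width: 0.0615
```

```bash
python3 - <<'E'
from h import *
st(); plan(B(-.02,.0445,.014),Rbin(),3)
p,d=eyes.snapshot('scene'); cv2.imwrite('pics/s3.png',cv2.resize(p[150:330,300:480],(600,600))[:,:,::-1])
p,d=eyes.snapshot('top'); cv2.imwrite('pics/t3.png',cv2.resize(p[70:220,250:430],(720,600))[:,:,::-1])
E
```

```text
t 2.27 p [ 0.4964 -0.3464  0.1074] q [-0.7  -0.25 -0.5   0.83  0.2   2.79] F [ 0.2  0.2 -0.6] w 0.0615
3 rows of [0.003, -0.001, 0.132, -0.001, 0.002, -0.003] mm/row 10.6 deg/row 0.04
   via [ 0.496 -0.346  0.107]
   via [ 0.502 -0.348  0.098]
   via [ 0.507 -0.349  0.089]
```

View pics/s3.png

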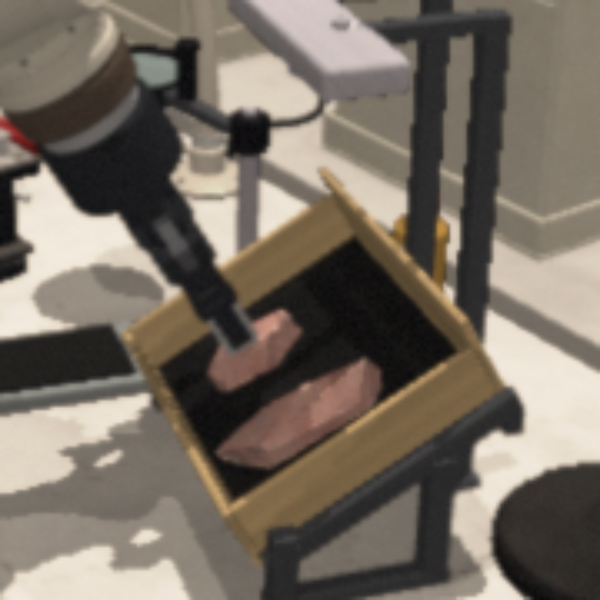

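View pics/t3.png

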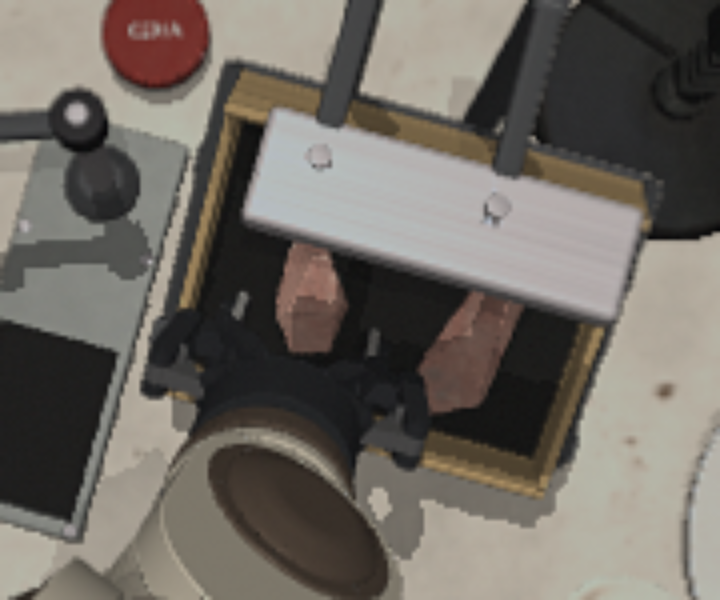

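The tips at (240,303) and (375,340) straddle the slab. I'll go down the rest and close.

Request:
play_rows([
  [[0.28,0.003,0,0.14,0,0,0],[0.28,0.003,0,0.13,0,0,0],[0.28,0.003,0,0.1,0,0,0],[0.28,0,0,0.03,0,0,0],[0.28,0,0,0,0,0,0]],
])

```text
t: 3.0
tool_pos: [0.5128, -0.3511, 0.081]
eef_rot: [0.038, 0.955, -0.144, 0.256]
wrist_force: [-0.3, 0.8, 0.3]
grip_width: 0.0615
```

```bash
python3 - <<'E'
from h import *
st(); plan(B(-.02,.0445,.014),Rbin(),1)
E
```

```text
t 3.0 p [ 0.5128 -0.3511  0.081 ] q [-0.68 -0.19 -0.51  0.76  0.19  2.81] F [-0.3  0.8  0.3] w 0.0615
1 rows of [-0.013, 0.001, 0.005, -0.001, -0.003, -0.004] mm/row 1.1 deg/row 0.05
   via [ 0.513 -0.351  0.081]
```

Request:
play_rows([
  [[0.7,0,0,0,0,0,0],[0.7,0,0,0,0,0,0],[0.7,0,0,0,0,0,0],[0.7,0,0,0,0,0,0],[0.7,0,0,0,0,0,0]],
], grip_force=50)

```text
t: 3.62
tool_pos: [0.5128, -0.351, 0.0819]
eef_rot: [0.038, 0.955, -0.144, 0.257]
wrist_force: [-5.0, 3.4, 4.4]
grip_width: 0.0353
```

Request:
play_rows([
  [[0.8,0,0,0,0,0,0],[0.8,0,0,-0.1,0,0,0],[0.8,0,0,-0.15,0,0,0],[0.8,0,0,-0.25,0,0,0],[0.8,0,0,-0.25,0,0,0]],
])

```text
t: 4.25
tool_pos: [0.4835, -0.3423, 0.1343]
eef_rot: [0.039, 0.955, -0.144, 0.256]
wrist_force: [0.9, -0.7, -0.6]
grip_width: 0.0354
```

```bash
python3 - <<'E'
from h import *
st()
p,d=eyes.snapshot('scene'); cv2.imwrite('pics/s4.png',cv2.resize(p[150:330,300:480],(600,600))[:,:,::-1])
E
```

```text
t 4.25 p [ 0.4835 -0.3423  0.1343] q [-0.71 -0.29 -0.48  0.89  0.2   2.78] F [ 0.9 -0.7 -0.6] w 0.0354
```

View pics/s4.png

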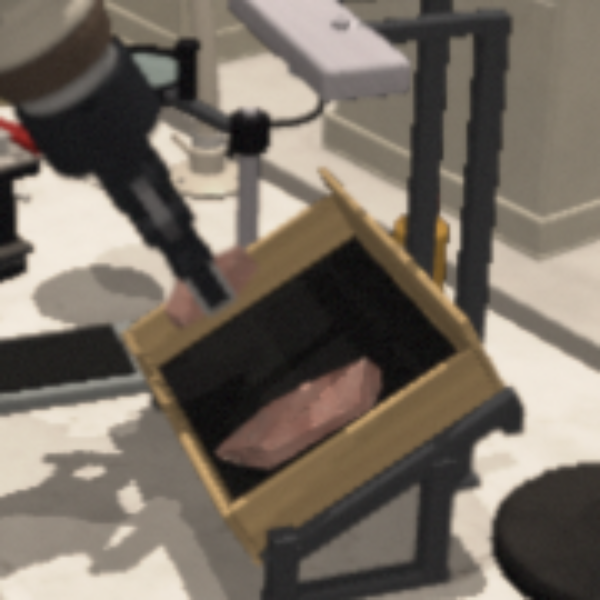

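The slab is held at (210,290) and the long slab is undisturbed. I'll back out further.

Request:
play_rows([
  [[0.8,0,0,-0.4,0,0,0],[0.8,0,0,-0.5,0,0,0],[0.8,0,0,-0.2,0,0,0]],
])

```text
t: 4.68
tool_pos: [0.4418, -0.3298, 0.2121]
eef_rot: [0.04, 0.955, -0.144, 0.258]
wrist_force: [-0.3, -0.6, -1.2]
grip_width: 0.0351
```

```bash
python3 - <<'E'
from h import *
st(); plan(np.r_[PAD[:2],.13],Rdown(-.25),10)
E
```

```text
t 4.67 p [ 0.4418 -0.3298  0.2121] q [-0.75 -0.4  -0.41  1.07  0.22  2.75] F [-0.3 -0.6 -1.2] w 0.0351
10 rows of [-0.052, -0.166, 0.092, 0.008, -0.302, -0.028] mm/row 15.7 deg/row 3.04
   via [ 0.449 -0.304  0.195]
   via [ 0.457 -0.265  0.17 ]
   via [ 0.46  -0.239  0.153]
```

Request:
play_rows([
  [[0.8,-0.052,-0.166,0.07,0.008,-0.302,-0.028],[0.8,-0.052,-0.166,0.08,0.008,-0.302,-0.028],[0.8,-0.052,-0.166,0.092,0.008,-0.302,-0.028],[0.8,-0.052,-0.166,0.092,0.008,-0.302,-0.028],[0.8,-0.052,-0.166,0.092,0.008,-0.302,-0.028]],
])

```text
t: 5.3
tool_pos: [0.4559, -0.2637, 0.1688]
eef_rot: [0.019, 0.982, -0.135, 0.127]
wrist_force: [-0.1, 0.8, -0.7]
grip_width: 0.0357
```

Request:
play_rows([
  [[0.8,-0.052,-0.166,0.092,0.008,-0.302,-0.028],[0.8,-0.052,-0.166,0.092,0.008,-0.302,-0.028],[0.8,-0.052,-0.166,0.092,0.008,-0.302,-0.028],[0.8,-0.052,-0.166,0.092,0.008,-0.302,-0.028],[0.8,-0.052,-0.166,0.092,0.008,-0.302,-0.028]],
])

```text
t: 5.92
tool_pos: [0.459, -0.1956, 0.1296]
eef_rot: [-0.001, 0.992, -0.124, -0.003]
wrist_force: [-0.3, 0.0, -1.1]
grip_width: 0.035
```

Request:
play_rows([
  [[0.8,0,0,0,0,0,0],[0.8,0,0,0,0,0,0]],
])

```text
t: 6.18
tool_pos: [0.459, -0.1966, 0.1301]
eef_rot: [-0.001, 0.992, -0.124, -0.001]
wrist_force: [-0.6, -0.4, -0.7]
grip_width: 0.0349
```

```bash
python3 - <<'E'
from h import *
st(); plan(np.r_[PAD[:2],.06],Rdown(-.25),3)
p,d=eyes.snapshot('scene'); cv2.imwrite('pics/s5.png',cv2.resize(p[130:330,230:430],(600,600))[:,:,::-1])
E
```

```text
t 6.17 p [ 0.459  -0.1966  0.1301] q [-0.4  -0.04 -0.17  1.44  0.    2.99] F [-0.6 -0.4 -0.7] w 0.0349
3 rows of [0.006, 0.003, 0.292, -0.002, 0.004, 0.001] mm/row 23.4 deg/row 0.05
   via [ 0.459 -0.197  0.13 ]
   via [ 0.459 -0.197  0.107]
   via [ 0.46  -0.197  0.083]
```

View pics/s5.png

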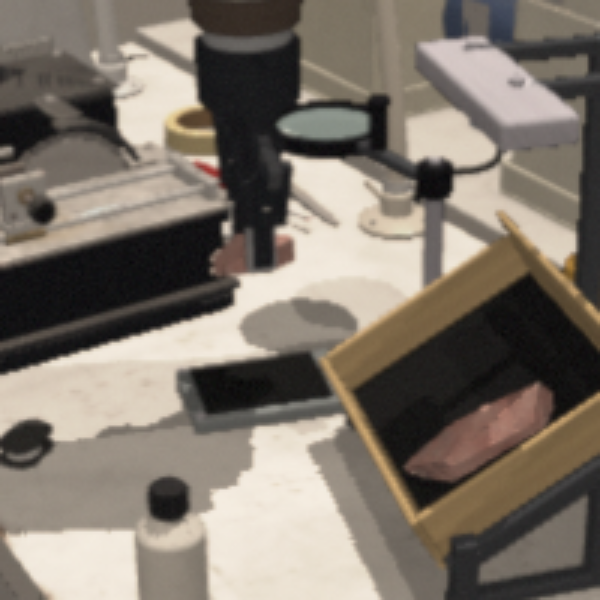

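The slab hangs level at (255,255), above the pad. Lowering gently.

Request:
play_rows([
  [[0.8,0,0.002,0.3,0,0,0],[0.8,0,0.002,0.3,0,0,0],[0.8,0,0,0.3,0,0,0],[0.8,0,0,0.15,0,0,0],[0.8,0,0,0,0,0,0]],
])

```text
t: 6.85
tool_pos: [0.4582, -0.1967, 0.0459]
eef_rot: [-0.001, 0.992, -0.125, -0.001]
wrist_force: [0.1, -0.5, 0.3]
grip_width: 0.0353
```

Request:
play_rows([
  [[0.8,0,0,0.07,0,0,0],[0.8,0,0,0.03,0,0,0],[0.8,0,0,0.0,0,0,0]],
])

```text
t: 7.22
tool_pos: [0.4586, -0.1966, 0.0382]
eef_rot: [-0.001, 0.992, -0.124, -0.001]
wrist_force: [0.1, 0.0, -1.1]
grip_width: 0.0352
```

```bash
python3 - <<'E'
from h import *
st()
p,d=eyes.snapshot('scene'); cv2.imwrite('pics/s6.png',cv2.resize(p[180:280,270:370],(600,600))[:,:,::-1])
E
```

```text
t 7.22 p [ 0.4586 -0.1966  0.0382] q [-0.41 -0.01 -0.32  1.26  0.    2.99] F [ 0.1  0.  -1.1] w 0.0352
```

View pics/s6.png

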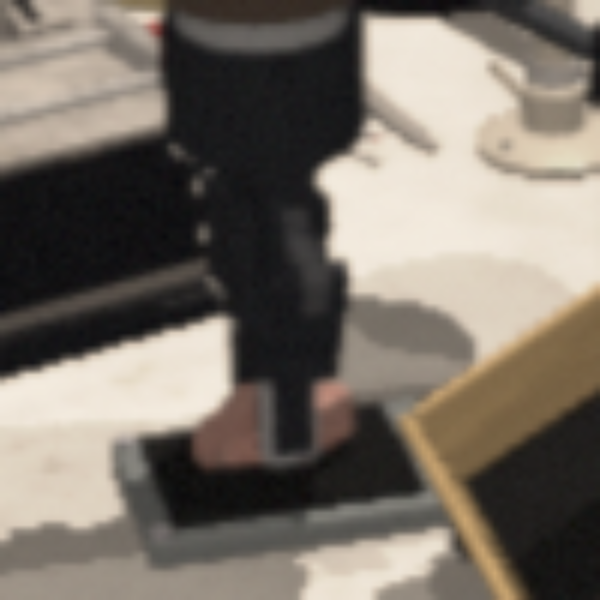

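Request:
play_rows([
  [[0.8,0,0,0.03,0,0,0],[0.8,0,0,0.02,0,0,0],[0.8,0,0,0.015,0,0,0],[0.8,0,0,0,0,0,0]],
])

```text
t: 7.78
tool_pos: [0.4585, -0.1966, 0.0328]
eef_rot: [-0.001, 0.992, -0.124, -0.001]
wrist_force: [0.1, -0.5, -1.0]
grip_width: 0.0353
```

Request:
play_rows([
  [[0.8,0,0,0.015,0,0,0],[0.8,0,0,0.01,0,0,0],[0.8,0,0,0,0,0,0]],
])

```text
t: 8.15
tool_pos: [0.4587, -0.1966, 0.0326]
eef_rot: [-0.001, 0.992, -0.124, -0.001]
wrist_force: [-7.3, 2.8, 15.1]
grip_width: 0.0351
```

Request:
play_rows([
  [[0.8,0,0,-0.012,0,0,0],[0.58,0,0,0,0,0,0],[0.5,0,0,0,0,0,0],[0.42,0,0,0,0,0,0],[0.35,0,0,0,0,0,0]],
])

```text
t: 8.78
tool_pos: [0.4585, -0.1966, 0.0317]
eef_rot: [-0.001, 0.992, -0.124, -0.001]
wrist_force: [0.3, -0.3, 0.4]
grip_width: 0.0556
```

Request:
play_rows([
  [[0.25,0,0,0,0,0,0],[0.2,0,0,0,0,0,0],[0.2,0,0,-0.1,0,0,0],[0.2,0,0,-0.3,0,0,0],[0.2,0,0,-0.5,0,0,0]],
])

```text
t: 9.4
tool_pos: [0.458, -0.1964, 0.1041]
eef_rot: [-0.001, 0.992, -0.124, -0.002]
wrist_force: [0.6, -0.2, 0.4]
grip_width: 0.0683
```

Request:
play_rows([
  [[0.2,0,0,-0.6,0,0,0],[0.2,0,0,-0.6,0,0,0],[0.2,0,0,-0.5,0,0,0],[0.2,0,0,0,0,0,0]],
])

```text
t: 9.9
tool_pos: [0.46, -0.1974, 0.2437]
eef_rot: [0.0, 0.992, -0.124, 0.002]
wrist_force: [0.1, 0.8, 0.1]
grip_width: 0.0682
```

```bash
python3 - <<'E'
from h import *
st()
for c in('scene','top'):
    p,d=eyes.snapshot(c); np.savez(f'pics/{c}1.npz',p=p,d=d)
    q=p[180:280,270:370] if c=='scene' else p[70:220,170:320]; cv2.imwrite(f'pics/{c}7.png',cv2.resize(q,(600,600))[:,:,::-1])
    W=cloud(c,d); L=(W-np.r_[PAD[:2],.016])@rotz(PAD[2]); pp=p.astype(int)
    m=(abs(L[...,0])<.07)&(abs(L[...,1])<.05)&(L[...,2]>.002)&(L[...,2]<.04)&(pp[...,0]-pp[...,2]>18)
    x=L[m]
    if len(x)>20: print(c,len(x),np.percentile(x,[1,50,99],axis=0).round(3).tolist(),cv2.minAreaRect((x[:,:2]*1000).astype(np.float32)))
E
```

```text
t 9.9 p [ 0.46   -0.1974  0.2437] q [-0.41 -0.03  0.06  1.66  0.    2.99] F [0.1 0.8 0.1] w 0.0682
scene 302 [[-0.035, -0.019, 0.002], [-0.006, -0.006, 0.017], [0.028, 0.025, 0.026]] ((-4.696327209472656, 6.135980606079102), (81.03604125976562, 54.36609649658203), 1.4391083717346191)
top 128 [[-0.032, -0.017, 0.011], [-0.018, -0.004, 0.017], [-0.006, 0.012, 0.023]] ((-18.303510665893555, -4.738971710205078), (23.29421043395996, 32.11886215209961), 21.59868812561035)
```

View pics/scene7.png

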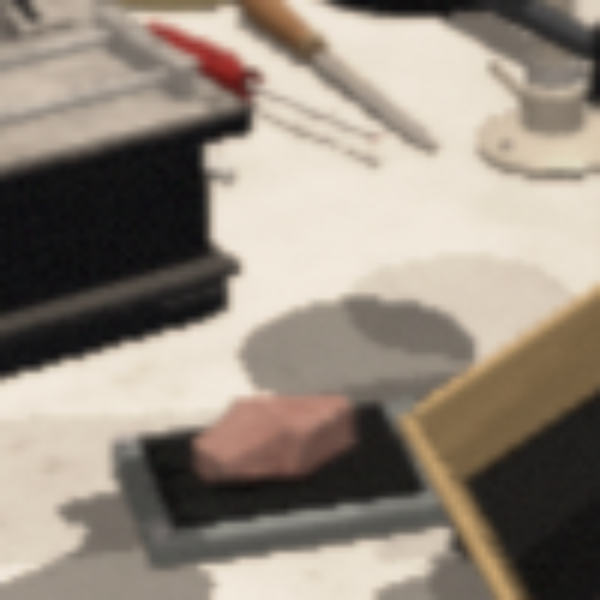

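View pics/top7.png

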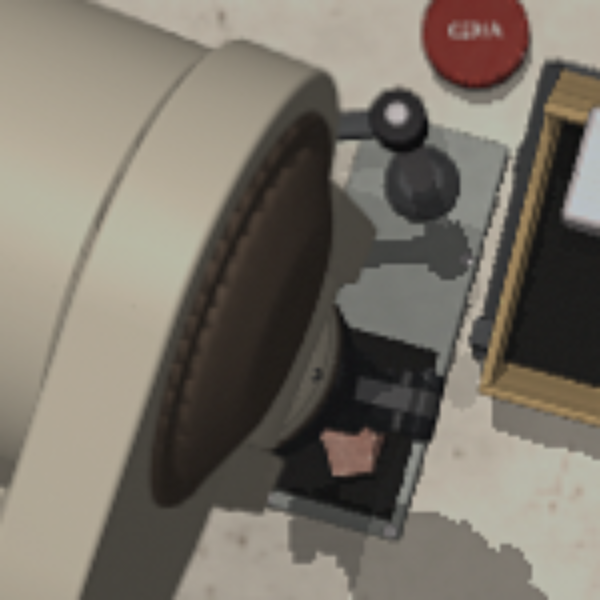

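The slab lies flat on the pad, about 3 mm from its middle. Next is the knob.

```bash
python3 - <<'E'
from h import *
print('knob cap meas',(160/3.2+180-.35,85/3.2+70-.35))
for th in(1.16,1.2,1.24,1.28):print(th,proj('top',knob(th,.215))[0],proj('top',knob(th,.174,.14))[0],'lens meas 199.0,105.0')
d=load('pics/top0.npz')[1];W=cloud('top',d)
m=(W[...,2]>.208)&(W[...,2]<.222)&(np.linalg.norm(W[...,:2]-knob(1.22)[:2],axis=-1)<.03);print('knob cloud',m.sum(),W[m].mean(0))
m=(W[...,2]>.155)&(W[...,2]<.185)&(np.linalg.norm(W[...,:2]-knob(1.22,0,.14)[:2],axis=-1)<.06);print('lens cloud',m.sum(),(W[m].min(0)+W[m].max(0))/2)
m=(W[...,2]>.178)&(W[...,2]<.19)&(np.linalg.norm(W[...,:2]-POST[:2],axis=-1)<.03);print('hub cloud',m.sum(),W[m].mean(0),POST)
th=1.22;print(knob(th))
plan(np.r_[knob(th)[:2],.255],Rdown(PAD[2]+np.pi-th),14)
E
```

```text
knob cap meas (229.65, 96.2125)
1.16 [230.46725626  99.40215031] [198.15934757 109.21814807] lens meas 199.0,105.0
1.2 [230.31434909  97.91176699] [197.88198363 106.37201985] lens meas 199.0,105.0
1.24 [230.22230172  96.41654798] [197.72081494 103.51789554] lens meas 199.0,105.0
1.28 [230.19121514  94.9188947 ] [197.67593508 100.66037415] lens meas 199.0,105.0
knob cloud 76 [ 0.59008797 -0.1689908   0.21456371]
lens cloud 2146 [ 0.58739673 -0.10413356  0.16884589]
hub cloud 165 [ 0.59408277 -0.23737104  0.18237104] [ 0.59375265 -0.23936946  0.        ]
[ 0.59039739 -0.16944992  0.2       ]
14 rows of [0.127, 0.056, -0.014, -0.001, 0.0, -0.765] mm/row 11.2 deg/row 7.65
   via [ 0.488 -0.214  0.243]
   via [ 0.532 -0.216  0.247]
   via [ 0.562 -0.203  0.251]
```

Request:
play_rows([
  [[0.2,0.127,0.056,-0.06,0,0,-0.765],[0.2,0.127,0.056,-0.06,0,0,-0.765],[0.2,0.127,0.056,-0.02,0,0,-0.765],[0.2,0.127,0.056,-0.01,0,0,-0.765],[0.2,0.127,0.056,0,0,0,-0.765]],
])

```text
t: 10.62
tool_pos: [0.5092, -0.2181, 0.2502]
eef_rot: [-0.002, 0.978, 0.21, -0.002]
wrist_force: [-0.1, 0.7, 0.0]
grip_width: 0.0679
```

Request:
play_rows([
  [[0.2,0.127,0.056,0,0,0,-0.765],[0.2,0.127,0.056,0,0,0,-0.765],[0.2,0.127,0.056,0,0,0,-0.765],[0.2,0.127,0.056,0,0,0,-0.765],[0.2,0.127,0.056,0,0,0,-0.765]],
])

```text
t: 11.25
tool_pos: [0.5618, -0.2033, 0.2499]
eef_rot: [-0.002, 0.855, 0.518, -0.001]
wrist_force: [-0.5, 0.3, -0.7]
grip_width: 0.0684
```

Request:
play_rows([
  [[0.2,0.127,0.056,0,0,0,-0.765],[0.2,0.127,0.056,0,0,0,-0.765],[0.3,0.127,0.056,0,0,0,-0.765],[0.3,0.127,0.056,0,0,0,-0.765],[0.3,0,0,0,0,0,0]],
])

```text
t: 11.88
tool_pos: [0.59, -0.1694, 0.2501]
eef_rot: [-0.002, 0.69, 0.724, -0.001]
wrist_force: [0.2, 0.0, -0.1]
grip_width: 0.06
```

```bash
python3 - <<'E'
from h import *
st();th=1.22; plan(np.r_[knob(th)[:2],.19],Rdown(PAD[2]+np.pi-th),4)
for c in('scene','top'):
    p,d=eyes.snapshot(c)
    q=p[100:250,270:420] if c=='scene' else p[50:200,170:320]; cv2.imwrite(f'pics/{c}8.png',cv2.resize(q,(600,600))[:,:,::-1])
E
```

```text
t 11.88 p [ 0.59   -0.1694  0.2501] q [-0.28  0.25  0.38  1.7   0.    1.24] F [ 0.2  0.  -0.1] w 0.06
4 rows of [-0.001, 0.002, 0.188, -0.006, -0.004, 0.002] mm/row 15.0 deg/row 0.07
   via [ 0.59  -0.169  0.235]
   via [ 0.59  -0.169  0.22 ]
   via [ 0.59  -0.169  0.205]
```

View pics/scene8.png

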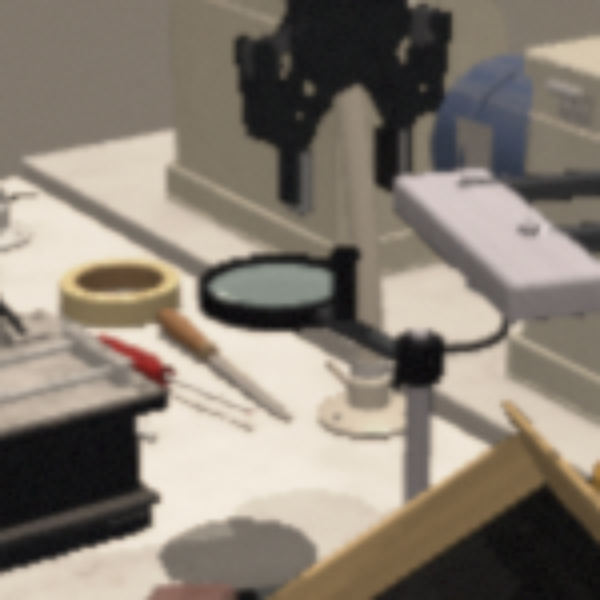

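The jaws at (297,190) and (395,160) straddle the knob at (345,275). Descending and pinching.

Request:
play_rows([
  [[0.3,0,0,0.2,0,0,0],[0.3,0,0,0.25,0,0,0],[0.3,0,0,0.2,0,0,0],[0.3,0,0,0.09,0,0,0],[0.5,0,0,0,0,0,0]],
], grip_force=25)

```text
t: 12.6
tool_pos: [0.5898, -0.17, 0.1921]
eef_rot: [-0.002, 0.69, 0.724, -0.0]
wrist_force: [0.5, 1.1, -0.1]
grip_width: 0.0434
```

Request:
play_rows([
  [[0.95,0,0,0,0,0,0],[0.95,0,0,0,0,0,0],[0.95,0,0,0,0,0,0],[0.95,0,0,0,0,0,0],[0.95,0,0,0,0,0,0]],
])

```text
t: 13.22
tool_pos: [0.5905, -0.1699, 0.1933]
eef_rot: [-0.001, 0.69, 0.724, 0.0]
wrist_force: [1.1, -0.7, 5.5]
grip_width: 0.0167
```

```bash
python3 - <<'E'
from h import *
st(); p,R,q=cur()
v=p-np.r_[POST[:2],p[2]]; print(np.linalg.norm(v), 'th',PAD[2]+np.pi-np.arctan2(v[1],v[0]))
# target slab-lens: rotate about post to th=0
plan(np.r_[knob(0)[:2],p[2]],Rdown(PAD[2]+np.pi),24)
E
```

```text
t 13.22 p [ 0.5905 -0.1699  0.1933] q [-0.28  0.23  0.24  1.58  0.    1.24] F [ 1.1 -0.7  5.5] w 0.0167
0.06951921966599518 th 1.2204807319946396
24 rows of [-0.001, -0.044, 0.0, 0.0, -0.0, -0.291] mm/row 3.5 deg/row 2.91
   via [ 0.57  -0.174  0.193]
   via [ 0.551 -0.184  0.193]
   via [ 0.536 -0.2    0.193]
```

Pinched at an opening of 16.7 mm. Swinging along the arc.

Request:
play_rows([
  [[0.95,0,-0.04,-0.01,0,0,-0.29],[0.95,0,-0.044,0,0,0,-0.29],[0.95,0,-0.044,0,0,0,-0.29],[0.95,0,-0.044,0,0,0,-0.29],[0.95,0,-0.044,0,0,0,-0.29]],
])

```text
t: 13.85
tool_pos: [0.5735, -0.1731, 0.1933]
eef_rot: [-0.001, 0.592, 0.806, -0.0]
wrist_force: [3.9, -4.0, 0.6]
grip_width: 0.0168
```

```bash
python3 - <<'E'
from h import *
st(); p,R,q=cur()
v=p-np.r_[POST[:2],p[2]]; print(np.linalg.norm(v), 'th',PAD[2]+np.pi-np.arctan2(v[1],v[0]))
plan(np.r_[knob(0)[:2],p[2]],Rdown(PAD[2]+np.pi),15)
E
```

```text
t 13.85 p [ 0.5735 -0.1731  0.1933] q [-0.29  0.19  0.2   1.58  0.    0.97] F [ 3.9 -4.   0.6] w 0.0168
0.06930286340050322 th 0.9707723376998989
15 rows of [-0.001, -0.056, 0.0, -0.0, -0.0, -0.368] mm/row 4.5 deg/row 3.68
   via [ 0.561 -0.178  0.193]
   via [ 0.546 -0.189  0.193]
   via [ 0.535 -0.202  0.193]
```

Request:
play_rows([
  [[0.95,0,-0.056,0,0,0,-0.368],[0.95,0,-0.056,0,0,0,-0.368],[0.95,0,-0.056,0,0,0,-0.368],[0.95,0,-0.056,0,0,0,-0.368],[0.95,0,-0.056,0,0,0,-0.368]],
])

```text
t: 14.48
tool_pos: [0.5539, -0.1832, 0.1933]
eef_rot: [0.0, 0.456, 0.89, -0.0]
wrist_force: [9.4, -7.9, -1.4]
grip_width: 0.0169
```

Request:
play_rows([
  [[0.95,0,-0.056,0,0,0,-0.368],[0.95,0,-0.056,0,0,0,-0.368],[0.95,0,-0.056,0,0,0,-0.368],[0.95,0,-0.056,0,0,0,-0.368],[0.95,0,-0.056,0,0,0,-0.368]],
])

```text
t: 15.1
tool_pos: [0.5388, -0.1986, 0.1934]
eef_rot: [0.002, 0.307, 0.952, -0.0]
wrist_force: [15.9, -7.8, -3.4]
grip_width: 0.0168
```

```bash
python3 - <<'E'
from h import *
st(); p,R,q=cur()
v=p-np.r_[POST[:2],p[2]]; print(np.linalg.norm(v), 'th',PAD[2]+np.pi-np.arctan2(v[1],v[0]))
plan(np.r_[knob(0)[:2],p[2]],Rdown(PAD[2]+np.pi),5)
E
```

```text
t 15.1 p [ 0.5388 -0.1986  0.1934] q [-0.35  0.13  0.13  1.57 -0.    0.27] F [15.9 -7.8 -3.4] w 0.0168
0.06841732877352572 th 0.3355147091720321
5 rows of [0.002, -0.058, -0.0, 0.0, 0.003, -0.369] mm/row 4.7 deg/row 3.69
   via [ 0.536 -0.202  0.193]
   via [ 0.533 -0.206  0.193]
   via [ 0.531 -0.21   0.193]
```

Request:
play_rows([
  [[0.95,-0.015,-0.056,0,0,0,-0.368],[0.95,-0.01,-0.056,0,0,0,-0.368],[0.95,-0.01,-0.056,0,0,0,-0.368],[0.95,0,-0.056,0,0,0,-0.368],[0.95,0,-0.058,0,0,0,-0.368]],
])

```text
t: 15.72
tool_pos: [0.5293, -0.2184, 0.1933]
eef_rot: [0.0, 0.151, 0.989, 0.001]
wrist_force: [8.5, 1.1, -0.7]
grip_width: 0.0166
```

Request:
play_rows([
  [[0.95,0,0,0,0,0,0],[0.95,0,0,0,0,0,0]],
])

```text
t: 15.98
tool_pos: [0.5293, -0.2188, 0.1934]
eef_rot: [0.0, 0.152, 0.988, 0.0]
wrist_force: [7.7, -2.9, -1.7]
grip_width: 0.0168
```

```bash
python3 - <<'E'
from h import *
st(); p,R,q=cur()
v=p-np.r_[POST[:2],p[2]]; print(np.linalg.norm(v), 'th',PAD[2]+np.pi-np.arctan2(v[1],v[0]))
for c in('scene','top'):
    p,d=eyes.snapshot(c)
    q=p[130:280,250:400] if c=='scene' else p[50:200,170:320]; cv2.imwrite(f'pics/{c}9.png',cv2.resize(q,(600,600))[:,:,::-1])
E
```

```text
t 15.97 p [ 0.5293 -0.2188  0.1934] q [-0.39  0.13  0.13  1.57  0.   -0.09] F [ 7.7 -2.9 -1.7] w 0.0168
0.06770448009310356 th 0.006565184936111024
```

View pics/scene9.png

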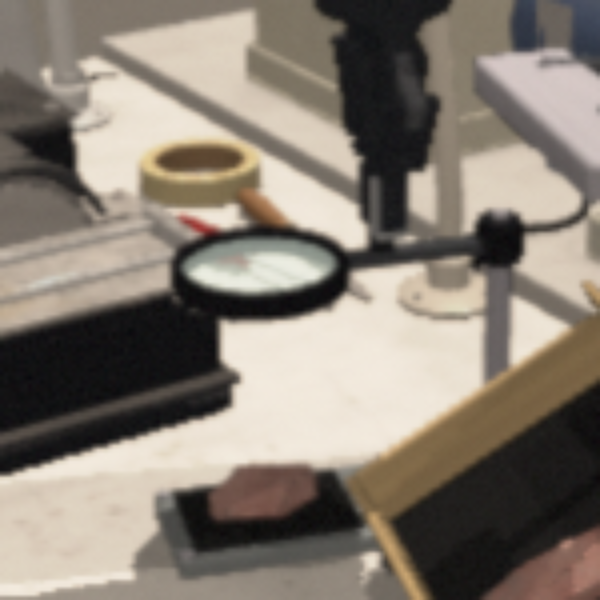

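The lens at (262,268) now stands over the slab at (262,492). Relieving the side force, opening and backing off straight up.

Request:
play_rows([
  [[0.95,-0.02,0,0,0,0,0],[0.75,0,0,0,0,0,0],[0.6,0,0,0,0,0,0],[0.45,0,0,0,0,0,0],[0.35,0,0,0,0,0,0]],
])

```text
t: 16.7
tool_pos: [0.5296, -0.2188, 0.1932]
eef_rot: [-0.001, 0.152, 0.988, 0.001]
wrist_force: [0.3, -0.9, 0.1]
grip_width: 0.0554
```

Request:
play_rows([
  [[0.35,0,0,-0.2,0,0,0],[0.35,0,0,-0.4,0,0,0],[0.35,0,0,-0.5,0,0,0],[0.35,-0.3,0,-0.3,0,0,0],[0.35,0,0,0,0,0,0]],
])

```text
t: 17.32
tool_pos: [0.554, -0.2266, 0.3072]
eef_rot: [0.0, 0.152, 0.988, 0.0]
wrist_force: [0.1, 0.4, -1.4]
grip_width: 0.0555
```

```bash
python3 - <<'E'
from h import *
st()
plan(np.array([.35,-.35,.32]),cur()[1],6)
for c in('scene','top'):
    p,d=eyes.snapshot(c); np.savez(f'pics/{c}2.npz',p=p,d=d)
    q=p[130:280,250:400] if c=='scene' else p[50:200,170:320]; cv2.imwrite(f'pics/{c}10.png',cv2.resize(q,(600,600))[:,:,::-1])
E
```

```text
t 17.32 p [ 0.554  -0.2266  0.3072] q [-0.39  0.25  0.49  1.81  0.   -0.08] F [ 0.1  0.4 -1.4] w 0.0555
6 rows of [0.328, -0.373, -0.027, 0.0, 0.0, 0.0] mm/row 39.8 deg/row 0.0
   via [ 0.52  -0.247  0.309]
   via [ 0.452 -0.288  0.314]
   via [ 0.418 -0.309  0.316]
```

View pics/top10.png

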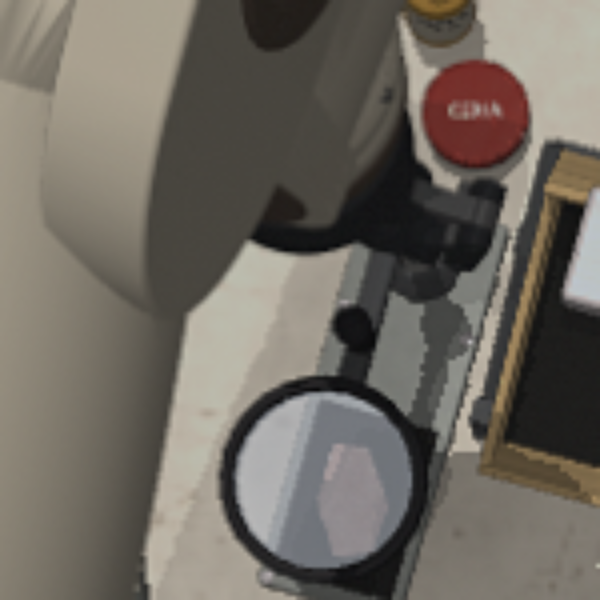

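```bash
python3 - <<'E'
from h import *
L=atz('top',323/4+170-.4,477/4+50-.4,.174); S=atz('top',353/4+170-.4,500/4+50-.4,.036)
R=rotz(PAD[2]); print('lens',L,'slab',S,'pad',PAD); print('lens-slab pad frame',(L-S)@R,'slab-pad',(S-np.r_[PAD[:2],S[2]])@R)
# depth checks
p,d=load('pics/top2.npz');W=cloud('top',d)
m=(W[...,2]>.155)&(W[...,2]<.185)&(np.linalg.norm(W[...,:2]-PAD[:2],axis=-1)<.075)&(p.max(-1)<60)
Lc=(W[m]-np.r_[PAD[:2],0])@R
(cx,cy),r=cv2.minEnclosingCircle((Lc[:,:2]*1000).astype(np.float32)); print('lens circle in pad frame mm',cx,cy,r,m.sum())
p,d=load('pics/scene2.npz');W=cloud('scene',d);X=(W-np.r_[PAD[:2],.016])@R;pp=p.astype(int)
m=(abs(X[...,0])<.07)&(abs(X[...,1])<.05)&(X[...,2]>.003)&(X[...,2]<.04)&(pp[...,0]-pp[...,2]>15)
print('slab scene',m.sum(),np.percentile(X[m],[2,50,98],axis=0).round(3).tolist())
cv2.imwrite('pics/sc_end.png',p[:,:,::-1])
E
```

```text
lens [ 0.4606639  -0.19882313  0.174     ] slab [ 0.45894773 -0.19772382  0.036     ] pad [ 0.46012381 -0.19761621 -0.3028456 ]
lens-slab pad frame [ 0.00196593 -0.00053745  0.138     ] slab-pad [-0.00109047 -0.00045347  0.        ]
lens circle in pad frame mm 11.5744047164917 -3.7389471530914307 61.043487548828125 597
slab scene 290 [[-0.033, -0.018, 0.005], [-0.007, -0.006, 0.017], [0.024, 0.012, 0.025]]
```

View pics/sc_end.png

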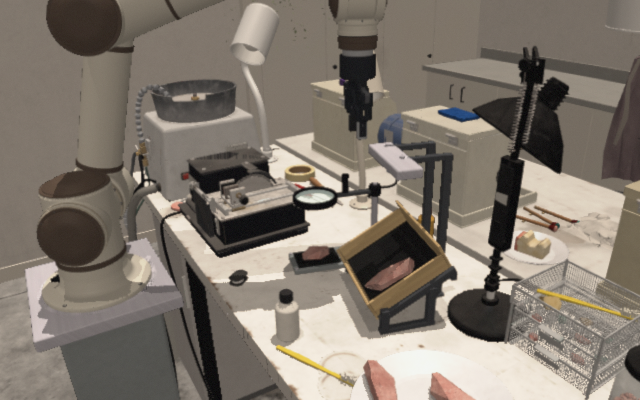

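The lens, slab, long slab and upright bottle all look right. One last check on the slab's yaw: the outline through the glass looks slightly turned against the pad.

```bash
python3 - <<'E'
from h import *
p,d=load('pics/top2.npz'); p=p.astype(int)
c=p[140:200,225:285]
m=((c[...,0]-c[...,2])>2).astype(np.uint8)
k,lab,stt,ce=cv2.connectedComponentsWithStats(m); i=1+np.argmax(stt[1:,4]); print(stt[i],ce[i])
v,u=np.nonzero(lab==i)
X=np.array([atz('top',a+225,b+140,.028) for a,b in zip(u,v)])
L=(X-np.r_[PAD[:2],0])@rotz(PAD[2])
sc=load('pics/scene2.npz');W=cloud('scene',sc[1]);Y=(W-np.r_[PAD[:2],.016])@rotz(PAD[2]);pp=sc[0].astype(int)
mm=(abs(Y[...,0])<.05)&(abs(Y[...,1])<.035)&(Y[...,2]>.003)&(Y[...,2]<.04)&(pp[...,0]-pp[...,2]>18)
Z=Y[mm][:,:2]
print(L.mean(0),np.percentile(L,[1,99],axis=0).round(3))
for dd in range(-24,25,4):
    t=np.radians(dd);M=np.array([[np.cos(t),-np.sin(t)],[np.sin(t),np.cos(t)]])
    print(dd,np.ptp(np.percentile(L[:,:2]@M,[.5,99.5],axis=0),axis=0).round(4)+.001,np.ptp(np.percentile(np.vstack([Z,L[:,:2]])@M,[.5,99.5],axis=0),axis=0).round(4))
cv2.imwrite('pics/sl.png',cv2.resize(np.hstack([c.astype(np.uint8),np.repeat((lab==i)[...,None]*255,3,2).astype(np.uint8)]),(800,400))[:,:,::-1])
E
```

```text
[ 46   0  14  60 439] [55.1070615  36.22551253]
[ 0.0093026 -0.0481729  0.028    ] [[-0.043 -0.068  0.028]
 [ 0.087 -0.029  0.028]]
-24 [0.1159 0.0864] [0.1243 0.0904]
-20 [0.1202 0.0799] [0.1252 0.0885]
-16 [0.1238 0.0727] [0.1254 0.0868]
-12 [0.1269 0.0649] [0.1266 0.0859]
-8 [0.1296 0.0573] [0.1269 0.0847]
-4 [0.1317 0.0498] [0.1287 0.0826]
0 [0.1332 0.0424] [0.1301 0.0817]
4 [0.134  0.0348] [0.131  0.0799]
8 [0.1342 0.028 ] [0.1312 0.0786]
12 [0.1337 0.0277] [0.1308 0.077 ]
16 [0.1327 0.0277] [0.1298 0.0746]
20 [0.1321 0.0363] [0.1292 0.0798]
24 [0.1308 0.0448] [0.1279 0.0851]
```

View pics/sl.png

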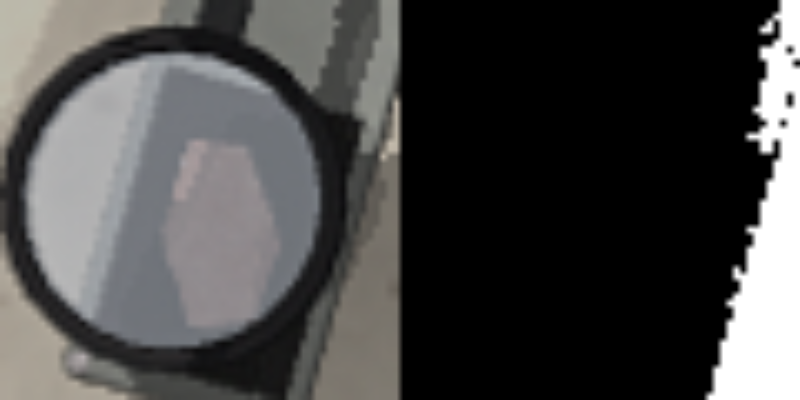

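```bash
python3 - <<'E'
from h import *
V=[(183,140),(245,147),(280,235),(272,285),(243,325),(190,326),(163,232)]
L=np.array([(atz('top',x/6.667+225-.4,y/6.667+140-.4,.024)-np.r_[PAD[:2],0])@rotz(PAD[2]) for x,y in V])[:,:2]
print(L.round(3).tolist())
for dd in range(-20,25,4):
    t=np.radians(dd);M=np.array([[np.cos(t),-np.sin(t)],[np.sin(t),np.cos(t)]]);e=L@M
    print(dd,np.ptp(e,axis=0).round(4),((e.max(0)+e.min(0))/2@M.T).round(4))
E
```

```text
[[0.026, 0.022], [0.029, 0.002], [0.004, -0.018], [-0.013, -0.02], [-0.028, -0.014], [-0.034, 0.003], [-0.006, 0.02]]
-20 [0.0595 0.0531] [-0.0013  0.004 ]
-16 [0.0608 0.0514] [-0.0016  0.0035]
-12 [0.0618 0.0495] [-0.0019  0.003 ]
-8 [0.0624 0.0473] [-0.002   0.0024]
-4 [0.0628 0.0449] [-0.0021  0.0018]
0 [0.0629 0.0423] [-0.002   0.0012]
4 [0.0627 0.0396] [-0.0019  0.0006]
8 [0.0622 0.0391] [-0.0019  0.0009]
12 [0.0623 0.0393] [-0.0013  0.001 ]
16 [0.0626 0.0393] [-0.0005  0.0012]
20 [0.0636 0.0391] [-0.0002  0.0013]
24 [0.0646 0.0388] [-0.      0.0014]
```

```bash
python3 - <<'E'
from h import *
st(); print(workorder.close_job())
E
```

```text
t 17.43 p [ 0.5526 -0.2261  0.3049] q [-0.39  0.25  0.48  1.81  0.   -0.08] F [-0.6  0.2 -1. ] w 0.0557
the job is handed in; nothing more can be done
None
```

I took the short slab out of the bin, set it down flat on the pad and released it. Then I pinched the magnifier's knob, swung the lens over the slab, let go and handed in at 17.4 s. No verdict came back.

What the last checks showed:
- **Slab position:** it is about 2 mm from the pad's middle. It lies flat, with its top about 25 mm above the pad.
- **Lens:** its centre is about 2 mm from the slab's, seen from above.
- **Long slab and bottle:** in the last picture the long slab lies where it was and the bottle stands upright. I judged both by eye and did not measure them again.
- **Robot:** it is clear of everything. It touched down on the pad with about 15 N.

Checks that failed or disagreed:
- **Slab angle:** this is less certain, because the stone is irregular. Its outline seen through the glass best matches 64 x 42 mm at about 0 degrees to the pad. A less likely reading of its shape puts it near 17 degrees, still within the 20 allowed.
- **Depth check of the lens:** this was spoiled because the circle fit also took in the magnifier's arm. The lens figure rests on the picture alone.
- **Automatic outline of the slab:** colour separation through the glass failed, so I read the slab's corners by eye instead.
- **Side force during the swing:** it rose to about 18 N because my estimate of the post's position was about 2 mm off. I eased it before letting go.

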